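# Hang the handpiece on the spring-balanced arm

### The arm

A 6-joint arm with a two-finger parallel gripper is mounted at the origin on a cart in front of the work surface, level with it; the furniture and walls round the work are solid. World frame = base frame: x ahead of the robot, y to its left, z up, the work surface at z = 0. Lengths are in mm, angles in rad, forces in N, time in s.
With the tool pointing down it reaches from about 325 to 850 mm from the base axis. Payload 15.5 kg.
Tool frame: the origin (TCP) lies at the very end of the fingers, on their centre line; the grasp point (between the pads) lies 19 mm behind it; z points along the fingers, y is the line along which they close (so a half turn about z gives the same grasp; the last joint's range is limited). The gripper opens to 91 mm and grips with 3 to 60 N. Pads are 32 mm wide; open, the fingers measure 118 mm over their backs; the gripper's body (76 mm by 178 mm) begins 60 mm behind the grasp point.
Start: joints at [-0.096, 0.494, 1.345, -0, 1.302, -0.096], TCP at [625.001, 0.003, 177.015] pointing down, gripper open.
Joint ranges: [-2.91, 2.91], [-0.82, 2.16], [0.22, 2.67], [-1.22, 4.37], [0.12, 2.79], [-3.08, 3.08]. Speed limits (rad/s): [1.89, 1.89, 2.57, 3.01, 3.01, 3.01].

### API

Orientations are given as a unit quaternion [x, y, z, w].
In Python, from station import bot, camera gives the robot as it stands.
- The arm moves only by the tool apply_moves, never from a script. Its argument "targets" is a list of rows, each a list of 7 numbers: the shift along the world's x, y, z in m, then the turn, a rotation vector about the world's x, y, z in degrees, then the finger opening in m, from 0 to 0.0912. In form: [[dx, dy, dz, ax, ay, az, grip], ...]. A call has 1 to 12 rows; each row is the pose to reach, as a shift and turn from the pose commanded when the call began; what a row does not reach only later rows make up. A row lasts 1/12 s, in which the tool goes at most 41.7 mm and 7.16 degrees, less where a joint would pass 70% of its speed; a pose out of reach is approached as far as the arm can. A call with a gripper value outside its range is refused whole. The fingers move at their own pace and stop on an object; "grip_force" is the grip in N (left out, the last holds). Time passes only in rows, so rows that repeat a pose let the fingers close. It gives the time, the measured TCP pose, the force, the opening and the grip force at its end, in the units of the state.
- bot.state(): the state, without advancing time (a new reading comes with each control period).
- camera(name): name is "scene" or "side" or "wrist"; returns a dict with "img" (420x560x3 uint8, red, green, blue), "mtx" (3x3 intrinsics, pixels), "pose" (4x4, takes a point from camera to world coordinates). Camera axes: x right, y down, z forward; pixel columns grow to the right and rows downward; lengths in mm; the calibration is good to about 2 mm. The wrist camera is an equidistant fisheye: a pixel r from the principal point sees the ray r / f radians off the axis. A picture is of the moment at which its call begins. There is no depth.
- bot.sign_off(): hands the job in; it is judged then, once.
The state is a dict: "time_s": time; "joints": joint angles; "dq": joint speeds; "tau": joint torques, N m; "tcp_pos": TCP position; "ee_rot": TCP orientation; "wrist_force": force on the tool from outside, world axes, zero at the start; "torque": the same for the moment, N m; "gripper_width": finger opening in mm; "grip_force": force on a finger pad.
Only numpy, scipy, OpenCV 4.12 (cv2) and the standard library are available. Lean on these libraries where they do the work, as an engineer would, in place of code of your own. Each camera call takes 0.05 s, during which the arm holds its last target. There are 200 camera calls.

### The job

Lift the cordless handpiece out of its cradle, hang it upright by its collar in the fork of the spring-balanced arm, and go gently down with the arm as it sinks. Let go only when the arm carries the handpiece's whole weight and has come to rest, so that it neither drops nor springs up when you open the fingers; do not force the arm, and leave the other things on the desk alone.

Things in the scene. Friction and masses are not known exactly. Their poses are not given: they have to be found in the camera images.
- handpiece: loose cordless rotary handpiece, round, 130 mm tall, standing upright nose down in its cradle. Origin: centre of its underside, z up along it. Black barrel 24 mm wide from 0 to 75 mm (nose narrows to 18 mm over the lowest 26 mm), flat aluminium collar 44 mm wide from 75 to 83 mm, grey neck 22 mm wide from 83 to 130 mm: grip it here from above. Mass differs by start, 0.18 to 0.54 kg
- collar (a point): centre of the underside of the handpiece's collar, 75 mm above the handpiece's origin
- cradle: fixed round charging cradle, foot 72 mm in diameter, 40 mm tall, with a bore about 32 mm wide in which the handpiece's nose stands on a floor 6 mm above the desk. Origin: centre of its underside
- stand: fixed base of the balancer: base plate 130 x 100 mm, post and clevis, about 185 mm tall, about 250 mm from the fork. Origin: on the desk under the post's axis; its -x axis points along the arm to the fork, its z axis up
- pivot (a point): the arm's upper pivot in the stand, 165 mm above the desk, 20 mm from the post's axis towards the fork; pivot line along the stand's y. The arm is a parallelogram 200 mm long between its pins, so the fork stays level and keeps its heading while it swings on a vertical arc of 200 mm radius
- balancer (a joint): sinking angle (rad): 0 raised at the upper stop, grows as the fork goes down, 0.8 at the lower stop; the bars slope up by 0.40 minus this angle. Soft spring: about 0.4 N on the fork starts it, then 0.035 N per mm of sinking, light damping (1.5 N per m/s). So each handpiece mass rests at its own height, 35 to 150 mm below raised; an unbalanced load bounces
- fork_seat (a point): centre of the fork's seat, on top of the prongs, axes as the stand's. Level with the arm's outer pin and 40 mm beyond it along the stand's -x: 224 mm out from pivot and 243 mm above the desk when raised, 240 mm out when the arm is level
- head: the fork at the arm's end (its origin is the outer pin, axes as the stand's). Steel prongs 6 mm thick, slot 30 mm wide, open to the stand's +y: the barrel goes in sideways there, collar above the prongs. A 5 mm high rim (walls 25 mm from the seat's centre to +x, -x, -y; a nub on each prong end 20 mm to +y) keeps the collar with 3 mm play; it must lie flat on the prongs inside this rim
- wax_model: bystander: carved turquoise wax flower on a round black dish, 116 mm wide, 144 mm tall; origin at the centre of its underside
- red_tin: bystander: open red tin, 85 mm wide, 50 mm tall; origin at the centre of its underside
- tape_roll: bystander: roll of masking tape lying flat, 62 mm wide, 18 mm tall; origin at the centre of its underside

How it is judged:
By the outcome, as a careful person would: the job done as asked, in the order asked, and still so for the second after the job is handed in, with the robot touching nothing.
It also fails if it takes over 64 s, if anything falls off the work surface, if the arm or the gripper's body presses on something with over 40 N, if the wrist force passes 120 N, or if a joint passes its speed limit or range.

## Working session

There is one attempt and no reset: what is moved stays moved. The work goes in short steps, Python scripts to look and compute and a tool call to move; the robot and the scene stay as the last step left them, time stands still between calls to the robot, and variables do not carry over. Pictures are saved under pics/ and viewed, at most 10 in all, crops included, and the job is handed in when it is done.

Besides the shell and the picture viewer there is one more tool, called after "Emit:" as name(argument=value, ...) on one line, values as JSON. apply_moves: Moves the arm, as the interface text tells. Its arguments: {"type":"object","properties":{"targets":{"type":"array","items":{"type":"array","items":{"type":"number"}}},"grip_force":{"type":"number"}},"required":["targets"]}

```bash
mkdir -p pics
python3 - <<'E'
from station import bot,camera
import cv2,numpy as np
for n in("scene","side"):
    c=camera(n);cv2.imwrite(f"pics/{n}0.png",c["img"][:,:,::-1]);np.savez(f"pics/{n}0.npz",**c);print(n,c["mtx"].tolist(),c["pose"].round(3).tolist())
print(bot.state())
E
```

```text
scene [[519.9565033885885, 0.0, 279.61863757167185], [0.0, 519.9565033885885, 203.62574957991262], [0.0, 0.0, 1.0]] [[0.907, -0.194, 0.375, 36.345], [-0.422, -0.452, 0.786, -995.368], [0.017, -0.871, -0.491, 820.384], [0.0, 0.0, 0.0, 1.0]]
side [[491.8680383787951, 0.0, 278.743149283033], [0.0, 491.8680383787951, 204.0931912296896], [0.0, 0.0, 1.0]] [[-0.848, -0.303, 0.434, 14.487], [-0.53, 0.478, -0.701, 971.437], [0.005, -0.825, -0.566, 847.026], [0.0, 0.0, 0.0, 1.0]]
{'time_s': 0.1, 'joints': array([-9.55177859e-02,  4.94121395e-01,  1.34604135e+00,  7.49152326e-06,
        1.30251496e+00, -9.54920651e-02]), 'dq': array([-0.00038567, -0.00138464, -0.00330596, -0.00020958,  0.0004153 ,
        0.00132751]), 'tau': array([ 1.53078610e-03, -8.80241275e+01, -3.82546771e+01,  7.07121310e-02,
        4.82549379e-02, -5.43761678e-05]), 'tcp_pos': array([6.24627650e+02, 3.05860080e-02, 1.76507127e+02]), 'ee_rot': array([ 7.07116474e-01,  7.07096880e-01, -3.42506460e-04, -4.20754513e-04]), 'wrist_force': array([-1.37558136,  0.59980913,  0.50613595]), 'torque': array([-0.02699966, -0.01308281, -0.02189262]), 'grip_force': 0.0, 'gripper_width': 91.2122578044364}
```

View pics/scene0.png

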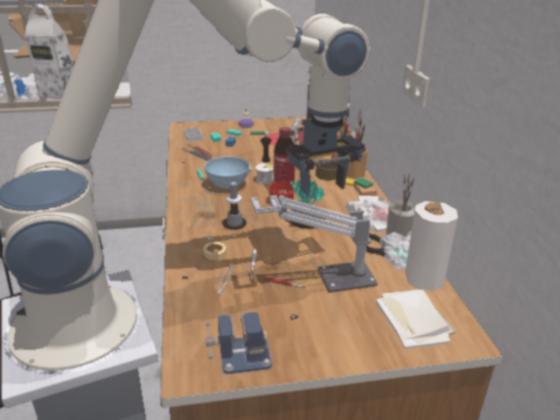

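View pics/side0.png

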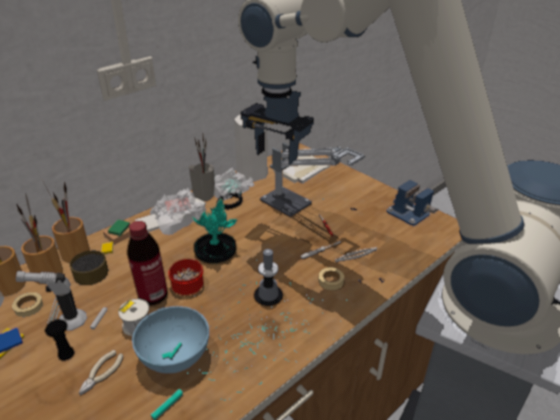

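The scene view shows the handpiece in its cradle at about (234,205), the balancer fork at about (262,205) and its stand at (350,270). In the side view the handpiece is at (267,275) and the stand at (285,190). I'll enlarge both.

Run:
```python
import cv2
a=cv2.imread("pics/scene0.png")[170:300,200:390];b=cv2.imread("pics/side0.png")[130:310,230:370]
cv2.imwrite("pics/z1.png",cv2.resize(a,None,fx=4.2,fy=4.2,interpolation=cv2.INTER_CUBIC))
cv2.imwrite("pics/z2.png",cv2.resize(b,None,fx=3.3,fy=3.3,interpolation=cv2.INTER_CUBIC))
```

```text
(no output)
```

View pics/z1.png

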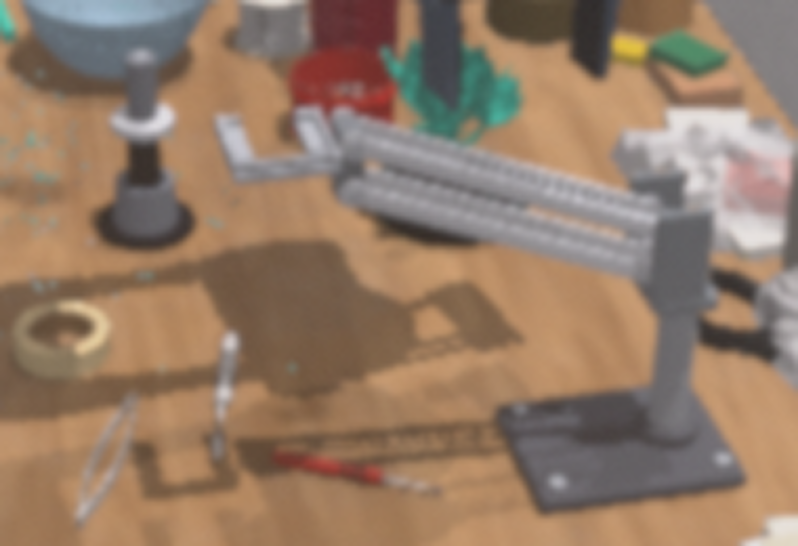

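View pics/z2.png

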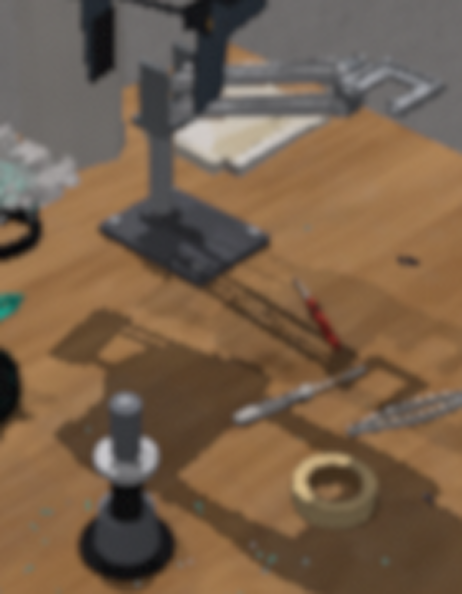

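```bash
cat > h.py <<'E'
import numpy as np,cv2
def load(n): return dict(np.load(f"pics/{n}.npz"))
def ray(c,uv):
    d=np.linalg.inv(c["mtx"])@np.r_[uv,1.]; return c["pose"][:3,3],c["pose"][:3,:3]@(d/np.linalg.norm(d))
def plane(c,uv,z):
    o,d=ray(c,uv);return o+d*(z-o[2])/d[2]
def tri(c1,p1,c2,p2):
    o,d=ray(c1,p1);q,e=ray(c2,p2);t=np.linalg.lstsq(np.c_[d,-e],q-o,rcond=None)[0]
    a,b=o+t[0]*d,q+t[1]*e;return (a+b)/2,np.linalg.norm(a-b)
def proj(c,p):
    v=c["pose"][:3,:3].T@(np.asarray(p)-c["pose"][:3,3]);v=c["mtx"]@v;return v[:2]/v[2]
E
python3 - <<'E'
from h import *
np.set_printoptions(precision=1,suppress=True)
S,D=load("scene0"),load("side0")
s=lambda x,y:np.array([x/4.2+200-.4,y/4.2+170-.4]); d=lambda x,y:np.array([x/3.3+230-.35,y/3.3+130-.35])
print("top",tri(S,s(142,54),D,d(125,400)),"collar",tri(S,s(143,118),D,d(126,453)),plane(S,s(143,118),89),plane(D,d(126,453),89))
for z in(8,12):
  print("plate S",[plane(S,s(*p),z)[:2] for p in((500,410),(545,505),(742,473))]);print("plate D",[plane(D,d(*p),z)[:2] for p in((102,226),(195,275),(270,236),(165,190))])
print("-x tip outer/inner",plane(S,s(218,116),243),plane(S,s(243,116),243),"corner",plane(S,s(238,180),243))
print("+x tip",plane(S,s(297,110),243),plane(S,s(322,110),243),"inner corners",plane(S,s(250,160),243),plane(S,s(308,152),243))
print("side fork",[plane(D,d(*p),243) for p in((440,88),(390,108),(345,65),(385,60))])
E
```

```text
top (array([485.2, 261.1, 136.9]), np.float64(4.381557268731801)) collar (array([484.8, 260.3,  88. ]), np.float64(3.0774835619468472)) [486.  260.1  89. ] [482.4 262.   89. ]
plate S [array([607.1, -42.9]), array([ 586.5, -135.6]), array([ 710. , -156.9])]
plate D [array([722.7, -65.6]), array([609.2, -44.7]), array([ 582.7, -134.8]), array([ 706.2, -149.9])]
plate S [array([604.3, -47.5]), array([ 583.7, -139.8]), array([ 706.7, -161.1])]
plate D [array([719.3, -60.6]), array([606.4, -39.8]), array([ 580. , -129.6]), array([ 702.9, -144.5])]
-x tip outer/inner [429.9 -18.3 243. ] [442.5 -23.7 243. ] corner [413.2 -86.7 243. ]
+x tip [472.6 -29.1 243. ] [485.3 -34.6 243. ] inner corners [427.1 -69.9 243. ] [458.9 -74.3 243. ]
side fork [array([411.3, -72.8, 243. ]), array([430.3, -23.9, 243. ]), array([489.6, -67. , 243. ]), array([466.7, -91.5, 243. ])]
```

Emit:
apply_moves(targets=[[0,0,0.04,0,0,0,0.0912],[0,0,0.08,0,0,0,0.0912],[0,0,0.12,0,0,0,0.0912],[-0.02,0.01,0.16,0,0,10,0.0912],[-0.05,0.03,0.2,0,0,20,0.0912],[-0.08,0.05,0.22,0,0,30,0.0912],[-0.11,0.06,0.22,0,0,40,0.0912],[-0.14,0.06,0.22,0,0,50,0.0912],[-0.15,0.06,0.22,0,0,60,0.0912],[-0.15,0.06,0.22,0,0,70,0.0912],[-0.15,0.06,0.22,0,0,78.5,0.0912],[-0.15,0.06,0.22,0,0,78.5,0.0912]])

```text
time_s: 1.1
tcp_pos: [474.5, 60.1, 397.0]
ee_rot: [0.218, 0.976, -0.0, -0.0]
wrist_force: [0.3, -0.1, -0.4]
gripper_width: 91.2
grip_force: 0.0
```

Run:
```python
from station import bot,camera
import cv2,numpy as np
s=bot.state();print(s["time_s"],s["tcp_pos"],s["ee_rot"],s["joints"],s["wrist_force"])
for n in("wrist","scene","side"):
    c=camera(n);cv2.imwrite(f"pics/{n}1.png",c["img"][:,:,::-1]);np.savez(f"pics/{n}1.npz",**c)
    if n=="wrist":print(c["mtx"],c["pose"])
a=cv2.imread("pics/wrist1.png");cv2.imwrite("pics/w1.png",cv2.resize(a,(800,600),interpolation=cv2.INTER_CUBIC))
```

```text
1.1 [474.52883291  60.06149726 397.02263168] [ 2.17970969e-01  9.75955252e-01 -3.03420580e-05 -3.68460727e-05] [ 1.00783710e-03  1.29928687e-01  1.29754165e+00 -4.35231956e-05
  1.71420751e+00 -1.13032478e+00] [ 0.32260739 -0.05973201 -0.42295409]
[[325.1922621    0.         279.26624807]
 [  0.         325.1922621  211.73540242]
 [  0.           0.           1.        ]] [[ 4.26257448e-01  8.78413889e-01  2.16087084e-01  4.13054164e+02]
 [ 9.04601827e-01 -4.13824997e-01 -1.02197874e-01  8.83131941e+01]
 [-3.49794944e-04  2.39035376e-01 -9.71010796e-01  6.05597050e+02]
 [ 0.00000000e+00  0.00000000e+00  0.00000000e+00  1.00000000e+00]]
```

View pics/w1.png

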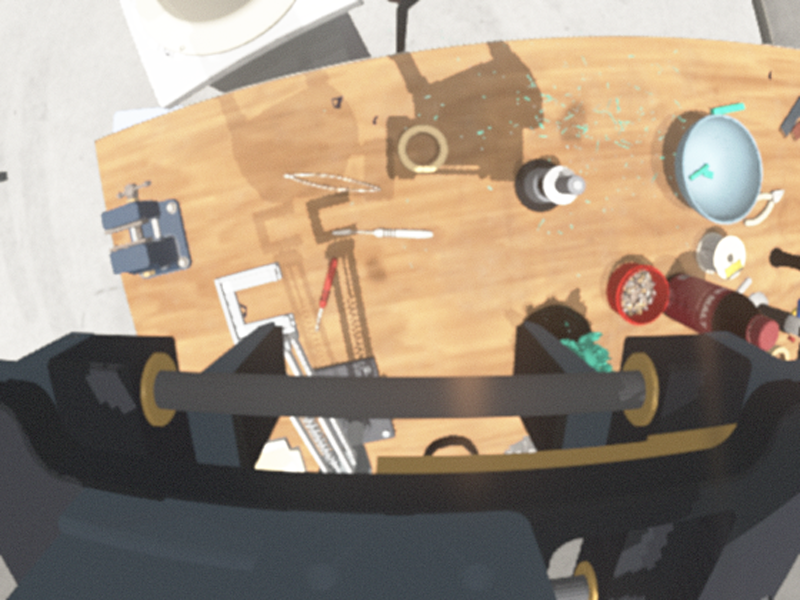

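The wrist view shows the open-slot fork at about (250,300), with its opening towards image right, and the handpiece at (565,185). Next is one composite close-up of the fork and handpiece for precise corners.

Run:
```python
import cv2,numpy as np
w=cv2.imread("pics/wrist1.png");s=cv2.imread("pics/scene1.png");d=cv2.imread("pics/side1.png")
r=lambda a,x,y,W,H,f:cv2.resize(a[y:y+H,x:x+W],(W*f,H*f),interpolation=cv2.INTER_CUBIC)
A=r(w,140,170,80,75,5)      # 400x375
B=r(s,245,185,80,75,5)
C=r(d,325,135,80,45,5)
D=r(w,350,100,80,45,5)
cv2.imwrite("pics/c1.png",np.vstack([np.hstack([A,B]),np.hstack([C,D])]))
```

```text
(no output)
```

View pics/c1.png

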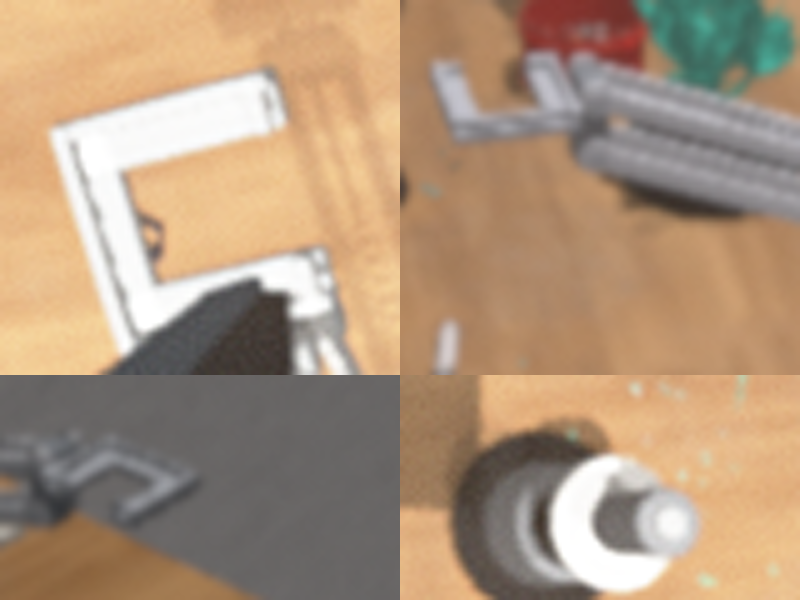

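```bash
cat >> h.py <<'E'
def fray(c,uv):
    m=c["mtx"];a=(np.asarray(uv,float)-m[:2,2])/m[0,0];r=np.linalg.norm(a);d=np.r_[a/r*np.sin(r),np.cos(r)]
    return c["pose"][:3,3],c["pose"][:3,:3]@d
def fplane(c,uv,z):
    o,d=fray(c,uv);return o+d*(z-o[2])/d[2]
E
python3 - <<'E'
from h import *
np.set_printoptions(precision=1,suppress=True)
W,S,D=load("wrist1"),load("scene1"),load("side1")
A=lambda x,y:np.array([x/5+140-.4,y/5+170-.4]);B=lambda x,y:np.array([(x-400)/5+245-.4,y/5+185-.4]);C=lambda x,y:np.array([x/5+325-.4,(y-375)/5+135-.4]);H=lambda x,y:np.array([(x-400)/5+350-.4,(y-375)/5+100-.4])
P={k:fplane(W,A(*p),243)[:2] for k,p in dict(bl=(122,172),br=(158,283),tl=(285,125),tr=(327,248),w1=(75,140),w2=(135,320),n1=(264,80),n2=(272,130)).items()}
P["oc248"]=fplane(W,A(52,130),248)[:2];P["otip"]=fplane(W,A(272,70),248)[:2]
for k,v in P.items():print(k,v)
ang=lambda v:np.degrees(np.arctan2(v[1],v[0]))
print("ang x", ang(P["br"]-P["bl"]),ang(P["tr"]-P["tl"]),ang(P["w2"]-P["w1"]),"ang y-90",ang(P["tl"]-P["bl"])-90,ang(P["tr"]-P["br"])-90,ang(P["otip"]-P["oc248"])-90)
print("slot w",np.linalg.norm(P["br"]-P["bl"]))
th=np.radians(-11.5);ex=np.array([np.cos(th),np.sin(th)]);ey=np.array([-ex[1],ex[0]])
for k,v in P.items():print(k,"along",v@ex,v@ey)
print("scene: -xtip inner, +xtip inner, bl,br",[plane(S,B(*p),243)[:2] for p in((458,62),(525,60),(475,118),(548,108))])
print("side",[plane(D,C(*p),243)[:2] for p in((155,478),(198,483),(128,520),(73,470))])
print("hp top",fplane(W,H(667,521),136),"collar",fplane(W,H(612,523),89),"neck base")
E
```

```text
bl [426.6 -70.1]
br [454.4 -75.5]
tl [434.4 -27.8]
tr [464.7 -32.7]
w1 [414.5 -77.3]
w2 [460.  -85.9]
n1 [422.8 -27.4]
n2 [434.1 -31.2]
oc248 [409.7 -79.2]
otip [421.5 -23. ]
ang x -11.055295284578635 -9.094209591420885 -10.698494910584355 ang y-90 -10.440587014633422 -13.51211046325622 -11.812390980831864
slot w 28.342506835851445
bl along 432.0088628398982 16.35403044625949
br along 460.35051597770166 16.57401034697424
tl along 431.2143340956814 59.31929168018363
tr along 461.89754980829264 60.60840580210915
w1 along 421.56272889291625 6.916302909639962
w2 along 467.9098125685259 7.564690052113393
n1 along 419.7986708332875 57.43979830349129
n2 along 431.5718570081964 55.91801420994222
oc248 along 417.30119500818427 4.09110231326276
otip along 417.61411512703194 61.483362575931274
scene: -xtip inner, +xtip inner, bl,br [array([440.2, -21.6]), array([469.5, -32.1]), array([427.2, -72.4]), array([460.7, -77.1])]
side [array([429.5, -68.1]), array([408.9, -75. ]), array([422.7, -21.5]), array([468.5, -53.2])]
hp top [480.8 261.3 136. ] collar [480.8 260.   89. ] neck base
```

The seat is at about (444,-57) and the handpiece at about (483,260.5). Their heights, sizes and the stand geometry all agree. I'll go above the handpiece and descend.

Emit:
apply_moves(targets=[[0,0.03,-0.02,0,0,6,0.0912],[0.004,0.07,-0.05,0,0,12,0.0912],[0.008,0.11,-0.085,0,0,13.9,0.0912],[0.008,0.15,-0.12,0,0,13.9,0.0912],[0.008,0.185,-0.15,0,0,13.9,0.0912],[0.008,0.2,-0.18,0,0,13.9,0.0912],[0.008,0.2,-0.2,0,0,13.9,0.0912],[0.008,0.2,-0.2,0,0,13.9,0.0912]])

```text
time_s: 1.92
tcp_pos: [479.5, 261.3, 190.6]
ee_rot: [0.103, 0.995, -0.002, -0.004]
wrist_force: [-1.6, -1.1, -2.1]
gripper_width: 90.7
grip_force: 0.0
```

Run:
```python
from station import bot,camera
from h import *
s=bot.state();print(s["time_s"],s["tcp_pos"],s["ee_rot"],s["wrist_force"])
T=[]
for n in("wrist","scene"):
    c=camera(n);cv2.imwrite(f"pics/{n}2.png",c["img"][:,:,::-1]);np.savez(f"pics/{n}2.npz",**c)
    T.append(c["img"][:,:,::-1])
r=lambda a,x,y,W,H,f:cv2.resize(a[y:y+H,x:x+W],(W*f,H*f),interpolation=cv2.INTER_CUBIC)
cv2.imwrite("pics/c2.png",np.hstack([cv2.resize(T[0],(533,400)),cv2.resize(r(T[1],190,150,80,120,3),(267,400))]))
```

```text
1.9167 [479.52152463 261.3384378  190.6429626 ] [ 0.10291195  0.99468073 -0.00181783 -0.0040091 ] [-1.62854639 -1.07175156 -2.1192248 ]
```

View pics/c2.png

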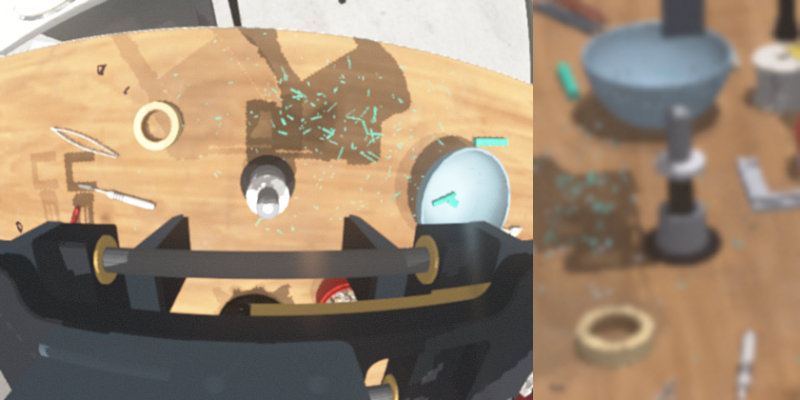

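The handpiece is centred between the open fingers (wrist image x≈267, fingertips at 185 and 350), and the bowl is clear. I'll descend and grip.

Emit:
apply_moves(targets=[[0,0,0,0,0,0,0.0912],[0,0,-0.02,0,0,0,0.0912],[0,0,-0.045,0,0,0,0.0912],[0,0,-0.065,0,0,0,0.0912],[0,0,-0.085,0,0,0,0.0912],[0,0,-0.095,0,0,0,0.0912],[0,0,-0.1,0,0,0,0.08],[0,0,-0.101,0,0,0,0.06],[0,0,-0.101,0,0,0,0.04],[0,0,-0.101,0,0,0,0.03],[0,0,-0.101,0,0,0,0.018],[0,0,-0.101,0,0,0,0.018]], grip_force=15)

```text
time_s: 3.02
tcp_pos: [483.4, 260.2, 96.8]
ee_rot: [0.101, 0.995, 0.0, 0.001]
wrist_force: [0.6, -0.4, 0.0]
gripper_width: 54.0
grip_force: 0.0
```

Emit:
apply_moves(targets=[[0,0,0,0,0,0,0.018],[0,0,0,0,0,0,0.018],[0,0,0,0,0,0,0.018],[0,0,0,0,0,0,0.018]])

```text
time_s: 3.35
tcp_pos: [483.0, 260.0, 96.0]
ee_rot: [0.101, 0.995, 0.0, 0.0]
wrist_force: [0.3, -0.3, 0.1]
gripper_width: 27.3
grip_force: 0.0
```

Emit:
apply_moves(targets=[[0,0,0,0,0,0,0.018],[0,0,0,0,0,0,0.018],[0,0,0,0,0,0,0.018],[0,0,0,0,0,0,0.018],[0,0,0,0,0,0,0.018],[0,0,0,0,0,0,0.018]], grip_force=20)

```text
time_s: 3.85
tcp_pos: [483.0, 260.0, 96.1]
ee_rot: [0.101, 0.995, 0.0, 0.0]
wrist_force: [-1.1, 0.3, 0.7]
gripper_width: 20.4
grip_force: 20.0
```

Emit:
apply_moves(targets=[[0,0,0.005,0,0,0,0.018],[0,0,0.015,0,0,0,0.018],[0,0,0.03,0,0,0,0.018],[0,0,0.05,0,0,0,0.018],[0,0,0.075,0,0,0,0.018],[0,0,0.1,0,0,0,0.018],[0,0,0.125,0,0,0,0.018],[0,0,0.15,0,0,0,0.018],[0,0,0.165,0,0,0,0.018],[0,0,0.175,0,0,0,0.018],[0,0,0.18,0,0,0,0.018],[0,0,0.18,0,0,0,0.018]])

```text
time_s: 4.85
tcp_pos: [483.1, 260.0, 276.7]
ee_rot: [0.101, 0.995, 0.0, 0.0]
wrist_force: [-0.5, 0.6, -5.3]
gripper_width: 19.7
grip_force: 20.0
```

Emit:
apply_moves(targets=[[0,0,0,0,0,0,0.018],[0,0,0,0,0,0,0.018],[0,0,0,0,0,0,0.018],[0,0,0,0,0,0,0.018],[0,0,0,0,0,0,0.018],[0,0,0,0,0,0,0.018]])

```text
time_s: 5.35
tcp_pos: [482.9, 260.0, 275.7]
ee_rot: [0.101, 0.995, -0.0, -0.0]
wrist_force: [0.9, -0.4, -5.6]
gripper_width: 20.3
grip_force: 20.0
```

Run:
```python
from station import bot,camera
from h import *
f=[]
for i in range(8):
    s=bot.state();c=camera("wrist" if i==0 else "scene");f.append(s["wrist_force"])
    if i==0:np.savez("pics/wrist3.npz",**c);cv2.imwrite("pics/wrist3.png",c["img"][:,:,::-1])
print(s["time_s"],s["tcp_pos"],s["ee_rot"],np.mean(f,0),np.std(f,0),s["gripper_width"])
```

```text
5.7 [483.02081807 259.99524526 276.02872808] [1.01422622e-01 9.94843431e-01 8.44685015e-06 1.66252523e-05] [ 0.33308318  0.43167743 -5.23895983] [0.50378597 0.50626189 0.287126  ] 19.543202599808826
```

Emit:
apply_moves(targets=[[-0.001,-0.01,0,0,0,0,0.018],[-0.003,-0.035,0,0,0,0,0.018],[-0.006,-0.065,0,0,0,0,0.018],[-0.009,-0.095,0,0,0,0,0.018],[-0.012,-0.125,0,0,0,0,0.018],[-0.014,-0.155,0,0,0,0,0.018],[-0.017,-0.185,0,0,0,0,0.018],[-0.019,-0.21,0,0,0,0,0.018],[-0.021,-0.23,0,0,0,0,0.018],[-0.022,-0.24,0,0,0,0,0.018],[-0.022,-0.243,0,0,0,0,0.018],[-0.022,-0.243,0,0,0,0,0.018]])

```text
time_s: 6.75
tcp_pos: [460.9, 16.6, 276.1]
ee_rot: [0.102, 0.995, 0.0, 0.0]
wrist_force: [0.4, 0.2, -4.9]
gripper_width: 20.3
grip_force: 20.0
```

Emit:
apply_moves(targets=[[0,0,0,0,0,0,0.018],[0,0,0,0,0,0,0.018],[0,0,0,0,0,0,0.018],[0,0,0,0,0,0,0.018]])

```text
time_s: 7.08
tcp_pos: [461.0, 17.7, 276.0]
ee_rot: [0.101, 0.995, 0.0, -0.0]
wrist_force: [-0.4, -0.1, -6.0]
gripper_width: 19.7
grip_force: 20.0
```

Run:
```python
from station import bot,camera
from h import *
s=bot.state();print(s["time_s"],s["tcp_pos"],s["wrist_force"])
T={}
for n in("wrist","scene","side"):
    c=camera(n);np.savez(f"pics/{n}4.npz",**c);T[n]=c["img"][:,:,::-1]
r=lambda a,x,y,W,H,f:cv2.resize(a[y:y+H,x:x+W],(W*f,H*f),interpolation=cv2.INTER_CUBIC)
cv2.imwrite("pics/c4.png",np.vstack([np.hstack([r(T["wrist"],140,130,160,75,5)]),np.hstack([r(T["scene"],235,175,80,45,5),r(T["side"],320,135,80,45,5)])]))
```

```text
7.0833 [461.02238268  17.66237554 275.96269027] [-0.41052167 -0.07039307 -5.95609974]
```

View pics/c4.png

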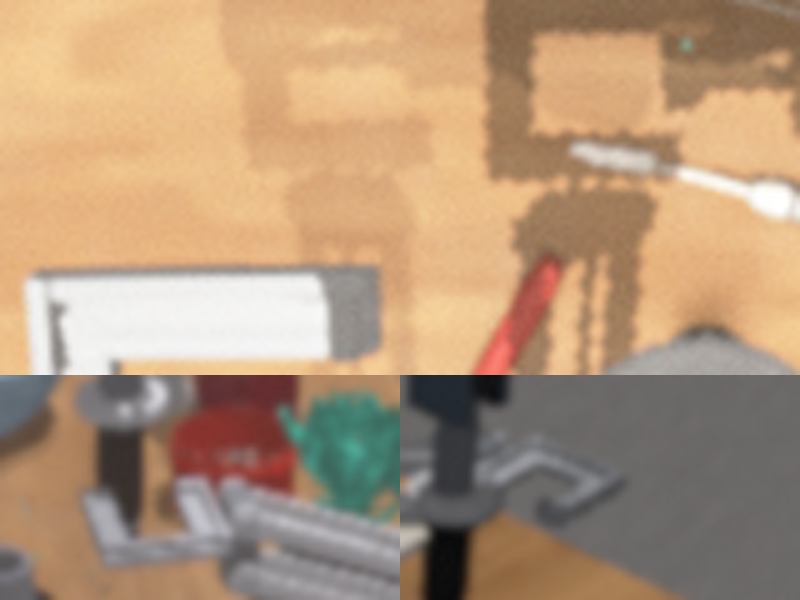

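The wrist view shows the -x prong but the crop cut off the collar. The scene and side views show the handpiece in front of the fork's mouth, with its collar above prong level. I'll check lateral alignment numerically in the scene camera.

Run:
```python
from h import *
np.set_printoptions(precision=2,suppress=True,linewidth=200)
S,W=load("scene4"),load("wrist4")
g=cv2.cvtColor(S["img"],cv2.COLOR_RGB2GRAY).astype(int)
for r in(190,193,196): print(r,g[r,250:272])
for r in(201,204): print(r,g[r,248:284])
for z in (200,230):print("pred axis @TCP z",z,proj(S,(461,17.7,z)))
for n,p in dict(tl=(434.4,-27.8),tr=(464.7,-32.7),bl=(426.6,-70.1),br=(454.4,-75.5)).items():print(n,proj(S,(*p,243)))
w=cv2.cvtColor(W["img"],cv2.COLOR_RGB2GRAY).astype(int)
print("wrist col180",w[178:225,180]);print("col190",w[178:225,190])
for r in(205,215,225):print("wrist row",r,w[r,196:330:3])
```

```text
190 [137 135 130 116  87  60  51  49  51  50  51  51  58  91 128 143 139 128 113  93  84  82]
193 [140 137 131 115  85  59  53  51  50  50  49  50  57  90 127 144 147 143 129 103  81  76]
196 [136 133 129 117  92  68  58  53  52  49  51  52  58  89 126 142 140 131 121 113 130 151]
201 [139 138 134 131 144 162 170 171 166 147 109  71  54  53  64  93 121 124 107  92  89  94 113 149 180 193 192 176 162 161 148 123 121 142 161 172]
204 [143 142 142 138 133 142 161 171 173 168 150 116  83  78  96 120 134 136 132 126 120 118 116 119 142 175 193 196 187 173 172 168 148 138 140 142]
pred axis @TCP z 200 [257.93 203.77]
pred axis @TCP z 230 [257.89 192.87]
tl [254.89 198.67]
tr [267.83 197.11]
bl [258.95 207.78]
br [271.34 206.44]
wrist col180 [190 188 191 190 180 153 162 214 237 241 240 241 242 244 242 244 243 243 241 241 242 243 240 231 217 208 207 207 208 209 209 208 207 204 205 203 203 204 198 202 200 198 204 204 208 207 211]
col190 [190 192 191 193 181 155 164 213 237 241 240 241 244 245 244 245 244 242 240 241 244 244 240 230 215 208 212 211 211 207 204 202 206 205 201 200 200 200 201 199 197 195 201 202 208 209 211]
wrist row 205 [206 204 190 186 205 190 209 201 188 195 205 207 195 145 159 163 135 139 199 203 135 173 161 173 168 172 167 168 170 166 164 171 172 170 164 181 189 193 190 196 191 194 195 194 199]
wrist row 215 [196 199 194 183 193 190 187 195 178 175 188 137 131 135 197 200 134 135 196 167 168 171 168 162 167 165 162 153 161 162 168 171 172 172 168 165 168 166 193 193 193 192 192 190 189]
wrist row 225 [207 209 212 187 189 193 186 195 191 175 247 192 200 203 201 190 132 132 219 123 252 251 162 136  98 101 103  98 103 100  99 101 101 149 168 169 136 140 196 194 195 189 189 191 192]
```

Emit:
apply_moves(targets=[[-0.001,-0.005,-0.001,0,0,0,0.018],[-0.0025,-0.012,-0.002,0,0,0,0.018],[-0.0045,-0.022,-0.003,0,0,0,0.018],[-0.006,-0.03,-0.004,0,0,0,0.018],[-0.0075,-0.037,-0.005,0,0,0,0.018],[-0.0085,-0.042,-0.005,0,0,0,0.018],[-0.0095,-0.047,-0.005,0,0,0,0.018],[-0.0105,-0.052,-0.005,0,0,0,0.018],[-0.0115,-0.057,-0.005,0,0,0,0.018],[-0.0115,-0.057,-0.005,0,0,0,0.018]])

```text
time_s: 8.07
tcp_pos: [449.4, -40.8, 271.1]
ee_rot: [0.102, 0.995, -0.0, 0.0]
wrist_force: [0.1, 0.4, -5.8]
gripper_width: 20.0
grip_force: 20.0
```

Emit:
apply_moves(targets=[[-0.001,-0.005,0,0,0,0,0.018],[-0.002,-0.01,0,0,0,0,0.018],[-0.0027,-0.0135,0,0,0,0,0.018],[-0.0033,-0.0165,0,0,0,0,0.018],[-0.0033,-0.0165,0,0,0,0,0.018],[-0.0033,-0.0165,0,0,0,0,0.018]])

```text
time_s: 8.57
tcp_pos: [446.2, -56.6, 271.0]
ee_rot: [0.102, 0.995, 0.0, 0.0]
wrist_force: [0.3, 0.3, -4.1]
gripper_width: 19.8
grip_force: 20.0
```

Run:
```python
from station import bot,camera
from h import *
f=[]
T={}
for n in("wrist","scene","side"):
    f.append(bot.state()["wrist_force"]);c=camera(n);np.savez(f"pics/{n}5.npz",**c);T[n]=c["img"][:,:,::-1]
s=bot.state();print(s["time_s"],s["tcp_pos"],np.mean(f,0))
r=lambda a,x,y,W,H,f:cv2.resize(a[y:y+H,x:x+W],(W*f,H*f),interpolation=cv2.INTER_CUBIC)
cv2.imwrite("pics/c5.png",np.vstack([r(T["wrist"],170,180,200,80,4),np.hstack([r(T["scene"],240,165,80,55,5),r(T["side"],325,125,80,55,5)])]))
```

```text
8.7167 [446.20305573 -56.35097641 271.00184449] [ 0.01596689  0.0717608  -4.92831069]
```

View pics/c5.png

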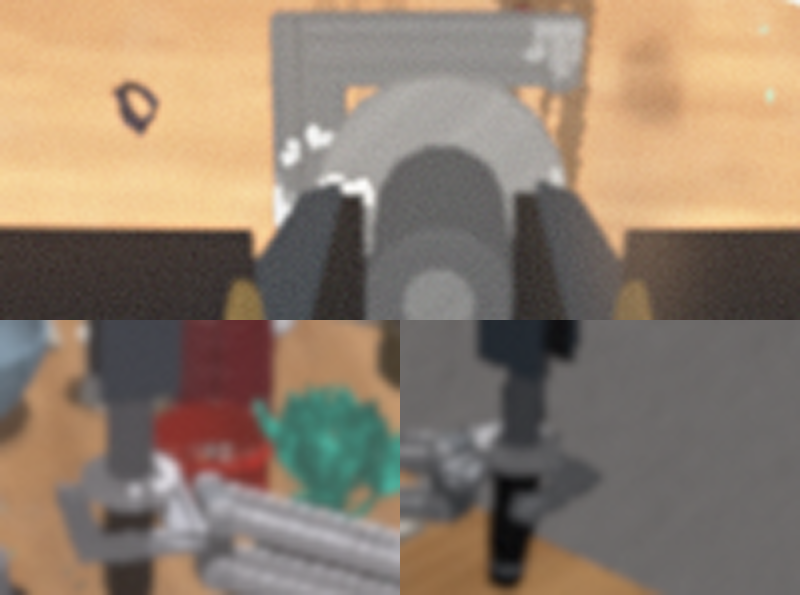

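The barrel is in the slot with the collar above the rim. In the wrist crop the collar spans roughly x 330–567 and the fork x 273–588. I'll compute the lateral offset.

Run:
```python
from h import *
np.set_printoptions(precision=1,suppress=True,linewidth=220)
W=load("wrist5");A=lambda x,y:np.array([x/4+170-.4,y/4+180-.4])
th=np.radians(-11.5);R=np.array([[np.cos(th),np.sin(th)],[-np.sin(th),np.cos(th)]])
f=lambda x,y,z:R@fplane(W,A(x,y),z)[:2]
for n,p in dict(oc=(273,15,248),oc2=(273,120,248),wallin=(302,60,243),wallin2=(302,110,243),slotback=(347,90,243),tipout=(588,15,248),tipbase=(583,80,243),prongin=(535,87,243),prongin2=(360,87,243)).items():print(n,f(*p))
# collar top rim points -> circle fit
pts=np.array([f(x,y,264) for x,y in((330,160),(345,130),(370,104),(400,86),(440,76),(480,82),(520,104),(548,136),(565,175))])
M=np.c_[2*pts,np.ones(len(pts))];q=np.linalg.lstsq(M,(pts**2).sum(1),rcond=None)[0];print("collar",q[:2],"r",np.sqrt(q[2]+q[0]**2+q[1]**2))
print("hp top",f(439,297,311),"TCP",R@np.array([446.2,-56.4]))
```

```text
oc [416.5   3.1]
oc2 [436.    2.5]
wallin [425.8   7.6]
wallin2 [435.3   7.4]
slotback [431.5  15.9]
tipout [416.7  60. ]
tipbase [429.7  59.9]
prongin [431.1  50.9]
prongin2 [430.9  18.4]
collar [445.7  34.1] r 20.782844824705435
hp top [446.3  33. ] TCP [448.5  33.7]
```

Emit:
apply_moves(targets=[[-0.0002,-0.0008,-0.002,0,0,0,0.018],[-0.0002,-0.0008,-0.005,0,0,0,0.018],[-0.0002,-0.0008,-0.008,0,0,0,0.018],[-0.0002,-0.0008,-0.01,0,0,0,0.018],[-0.0002,-0.0008,-0.012,0,0,0,0.018],[-0.0002,-0.0008,-0.013,0,0,0,0.018],[-0.0006,-0.0007,-0.014,0,0,0,0.018],[-0.001,-0.0006,-0.015,0,0,0,0.018],[-0.0013,-0.0006,-0.016,0,0,0,0.018],[-0.0017,-0.0005,-0.017,0,0,0,0.018],[-0.002,-0.0004,-0.018,0,0,0,0.018],[-0.002,-0.0004,-0.018,0,0,0,0.018]])

```text
time_s: 9.72
tcp_pos: [444.1, -56.8, 252.9]
ee_rot: [0.101, 0.995, 0.0, -0.0]
wrist_force: [-0.3, -0.2, -5.6]
gripper_width: 20.2
grip_force: 20.0
```

```bash
cat > st.py <<'E'
from station import bot,camera
from h import *
f=[];t=[]
for i in range(6):
    s=bot.state();f.append(s["wrist_force"]);t.append(s["torque"]);c=camera("wrist")
print(s["time_s"],s["tcp_pos"].round(2),"F",np.mean(f,0).round(2),"std",np.std(f,0).round(2),"T",np.mean(t,0).round(3),s["gripper_width"])
W=c;A=lambda x,y:np.array([x/4+170-.4,y/4+180-.4]);np.savez("pics/last.npz",**c)
E
python3 st.py
```

```text
9.9667 [444.25 -56.92 253.07] F [-0.44  0.03 -4.4 ] std [0.4  0.53 0.97] T [ 0.087  0.018 -0.002] 19.945569325618884
```

Emit:
apply_moves(targets=[[-0.0012,0.0002,-0.003,0,0,0,0.018],[-0.0023,0.0005,-0.006,0,0,0,0.018],[-0.0032,0.0007,-0.009,0,0,0,0.018],[-0.0042,0.0009,-0.012,0,0,0,0.018],[-0.0051,0.001,-0.015,0,0,0,0.018],[-0.006,0.0012,-0.018,0,0,0,0.018],[-0.0069,0.0014,-0.021,0,0,0,0.018],[-0.0075,0.0015,-0.024,0,0,0,0.018],[-0.0083,0.0017,-0.027,0,0,0,0.018],[-0.0089,0.0018,-0.03,0,0,0,0.018],[-0.0096,0.002,-0.033,0,0,0,0.018],[-0.0102,0.0021,-0.036,0,0,0,0.018]])

```text
time_s: 11.02
tcp_pos: [434.0, -54.8, 216.7]
ee_rot: [0.101, 0.995, -0.0, 0.0]
wrist_force: [-0.6, 0.3, -3.2]
gripper_width: 20.2
grip_force: 20.0
```

```bash
python3 st.py
python3 - <<'E'
from h import *
W=load("last");cv2.imwrite("pics/l1.png",W["img"][180:260,170:370,::-1])
g=cv2.cvtColor(W["img"],cv2.COLOR_RGB2GRAY).astype(int);a=load("wrist5");h=cv2.cvtColor(a["img"],cv2.COLOR_RGB2GRAY).astype(int)
for r in(192,200):print(h[r,230:330:2]);print(g[r,230:330:2])
print(h[178:216,280]);print(g[178:216,280])
E
```

```text
11.2667 [434.11 -54.82 217.12] F [-0.26  0.35 -3.62] std [0.52 0.25 0.66] T [ 0.181 -0.053 -0.008] 20.082234442347364
[198 196 198 193 149 141 145 137 143 150 149 146 146 146 149 149 145 149
 146 148 143 146 149 147 148 149 148 144 146 148 145 147 148 151 148 153
 179 190 170 175 179 177 178 146 179 194 192 185 176 166]
[189 188 186 160 145 147 140 139 145 143 144 139 142 144 141 142 143 143
 145 138 144 141 139 142 144 142 142 142 145 141 143 142 141 145 142 140
 142 145 155 158 175 183 177 177 180 185 189 189 192 191]
[205 204 204 196 146 142 142 136 145 145 145 145 142 147 145 142 145 146
 148 152 156 158 168 166 165 167 163 166 160 155 155 149 149 142 141 145
 142 151 143 151 151 147 141 158 199 200 197 190 177 168]
[188 190 190 163 141 143 141 138 144 140 145 146 143 141 143 139 142 143
 148 155 160 163 167 168 166 166 167 165 162 156 155 152 147 142 139 141
 140 138 157 166 167 180 176 168 175 188 187 185 188 185]
[194 194 195 189 171 142 138 149 150 149 144 144 146 144 149 148 144 142
 143 147 152 161 167 167 165 166 166 170 166 164 167 163 161 168 166 166
 168 160]
[195 196 197 200 201 196 186 155 137 138 149 150 143 147 142 143 149 150
 146 151 154 162 166 167 169 169 166 166 167 162 164 161 164 167 169 170
 167 158]
```

Emit:
apply_moves(targets=[[-0.0005,0.0001,-0.003,0,0,0,0.018],[-0.001,0.0002,-0.006,0,0,0,0.018],[-0.0014,0.0003,-0.009,0,0,0,0.018],[-0.0018,0.0004,-0.012,0,0,0,0.018],[-0.0022,0.0004,-0.015,0,0,0,0.018],[-0.0025,0.0005,-0.018,0,0,0,0.018],[-0.0027,0.0006,-0.021,0,0,0,0.018],[-0.0029,0.0006,-0.024,0,0,0,0.018],[-0.0031,0.0006,-0.027,0,0,0,0.018],[-0.0032,0.0007,-0.03,0,0,0,0.018],[-0.0033,0.0007,-0.033,0,0,0,0.018],[-0.0033,0.0007,-0.036,0,0,0,0.018]])

```text
time_s: 12.32
tcp_pos: [430.7, -54.1, 180.7]
ee_rot: [0.101, 0.995, 0.0, 0.0]
wrist_force: [0.8, 0.1, -2.9]
gripper_width: 20.0
grip_force: 20.0
```

Emit:
apply_moves(targets=[[0,0,-0.003,0,0,0,0.018],[0.0001,0,-0.006,0,0,0,0.018],[0.0002,0,-0.009,0,0,0,0.018],[0.0003,-0.0001,-0.012,0,0,0,0.018],[0.0005,-0.0001,-0.015,0,0,0,0.018],[0.0007,-0.0001,-0.018,0,0,0,0.018],[0.001,-0.0002,-0.021,0,0,0,0.018],[0.0013,-0.0003,-0.024,0,0,0,0.018],[0.0017,-0.0003,-0.027,0,0,0,0.018],[0.0021,-0.0004,-0.03,0,0,0,0.018],[0.0025,-0.0005,-0.033,0,0,0,0.018],[0.003,-0.0006,-0.036,0,0,0,0.018]])

```text
time_s: 13.32
tcp_pos: [433.8, -54.7, 144.7]
ee_rot: [0.101, 0.995, 0.0, 0.0]
wrist_force: [-0.4, 0.1, -0.9]
gripper_width: 19.7
grip_force: 20.0
```

```bash
python3 st.py
```

```text
13.5667 [433.72 -54.69 145.08] F [ 0.02  1.02 -1.19] std [0.68 0.53 0.61] T [ 0.278 -0.015  0.012] 20.372952205777874
```

Emit:
apply_moves(targets=[[0.0006,-0.0001,-0.003,0,0,0,0.018],[0.0012,-0.0002,-0.006,0,0,0,0.018],[0.0018,-0.0004,-0.009,0,0,0,0.018],[0.0025,-0.0005,-0.012,0,0,0,0.018],[0.0032,-0.0007,-0.015,0,0,0,0.018],[0.004,-0.0008,-0.018,0,0,0,0.018],[0.0045,-0.0009,-0.02,0,0,0,0.018],[0.0045,-0.0009,-0.02,0,0,0,0.018]])

```text
time_s: 14.28
tcp_pos: [438.2, -55.6, 124.6]
ee_rot: [0.101, 0.995, 0.0, -0.0]
wrist_force: [-0.0, 2.3, -0.1]
gripper_width: 20.1
grip_force: 20.0
```

```bash
sed -i 's/range(6)/range(30)/' st.py; python3 st.py
```

```text
15.7333 [438.19 -55.6  125.01] F [-0.43  1.22 -0.12] std [0.39 0.47 0.61] T [0.317 0.019 0.003] 19.69277203260614
```

Emit:
apply_moves(targets=[[0.0002,0.0005,0,0,0,0,0.018],[0.0003,0.001,0,0,0,0,0.018],[0.0003,0.001,0,0,0,0,0.018]])

```text
time_s: 16.03
tcp_pos: [438.4, -54.7, 125.0]
ee_rot: [0.101, 0.995, -0.0, -0.0]
wrist_force: [-1.1, -1.7, -0.1]
gripper_width: 20.0
grip_force: 20.0
```

```bash
python3 st.py
python3 - <<'E'
from h import *
W=load("last")
from station import camera
T={n:camera(n)["img"][:,:,::-1] for n in("scene","side")}
r=lambda a,x,y,W,H,f:cv2.resize(a[y:y+H,x:x+W],(W*f,H*f),interpolation=cv2.INTER_CUBIC)
cv2.imwrite("pics/c6.png",np.vstack([r(W["img"][:,:,::-1],170,180,200,80,4),np.hstack([r(T["scene"],230,205,80,55,5),r(T["side"],325,160,80,55,5)])]))
E
```

```text
17.4833 [438.49 -54.59 125.01] F [-1.87 -2.09 -0.42] std [0.44 0.5  0.43] T [-0.37   0.326 -0.025] 20.081034946901134
```

View pics/c6.png

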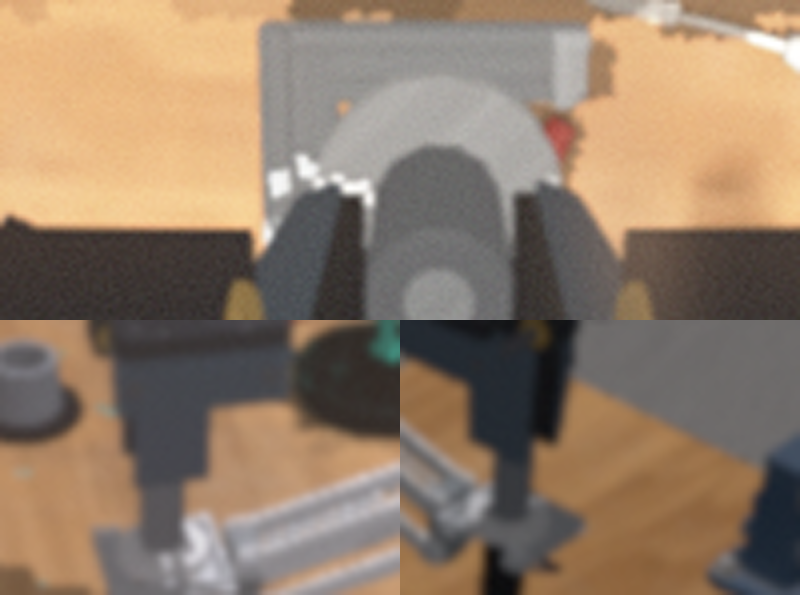

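The collar lies inside the rim and flat on the prongs (wrist crop: collar x 330–560, fork 262–588), and the arm has sunk well down. About 0.25 N is still unsupported and there is slight side stress. I'll follow down about 6 mm more and relieve the side force.

Emit:
apply_moves(targets=[[-0.0002,-0.0006,-0.001,0,0,0,0.018],[0.0002,-0.0007,-0.002,0,0,0,0.018],[0.0005,-0.0008,-0.003,0,0,0,0.018],[0.0008,-0.0008,-0.004,0,0,0,0.018],[0.0012,-0.0009,-0.005,0,0,0,0.018],[0.0015,-0.001,-0.006,0,0,0,0.018],[0.0015,-0.001,-0.006,0,0,0,0.018]])

```text
time_s: 18.22
tcp_pos: [440.1, -55.5, 118.8]
ee_rot: [0.101, 0.995, 0.0, -0.0]
wrist_force: [0.3, 1.3, 0.6]
gripper_width: 20.2
grip_force: 20.0
```

```bash
python3 st.py;python3 st.py
```

```text
19.6667 [440.02 -55.6  119.01] F [-0.13  1.24  0.27] std [0.49 0.43 0.48] T [ 0.314 -0.038 -0.007] 19.94916010786501
21.1667 [440.   -55.61 119.02] F [0.43 1.39 0.31] std [0.5  0.42 0.45] T [ 0.323 -0.057 -0.009] 20.24343318709353
```

Emit:
apply_moves(targets=[[-0.0003,0.0002,-0.0,0,0,0,0.018],[-0.0006,0.0004,0.001,0,0,0,0.018],[-0.0009,0.0006,0.002,0,0,0,0.018],[-0.0009,0.0006,0.003,0,0,0,0.018],[-0.0009,0.0006,0.003,0,0,0,0.018]])

```text
time_s: 21.63
tcp_pos: [439.0, -55.0, 122.2]
ee_rot: [0.101, 0.995, -0.0, 0.0]
wrist_force: [0.6, -1.1, 0.2]
gripper_width: 20.0
grip_force: 20.0
```

```bash
python3 st.py;python3 st.py
```

```text
23.0833 [439.09 -55.01 122.02] F [ 0.26 -1.03  0.24] std [0.47 0.5  0.47] T [-0.171 -0.074 -0.01 ] 20.23452416102454Traceback (most recent call last):
  File "st.py", line 5, in <module>
    s=bot.state();f.append(s["wrist_force"]);t.append(s["torque"]);c=camera("wrist")
                                                                     ~~~~~~^^^^^^^^^
ValueError: 200 camera calls are used up
```

Emit:
apply_moves(targets=[[-0.0003,-0.0001,0.001,0,0,0,0.018],[-0.0006,-0.0001,0.002,0,0,0,0.018],[-0.0006,-0.0001,0.002,0,0,0,0.018],[-0.0006,-0.0001,0.002,0,0,0,0.018],[-0.0006,-0.0001,0.002,0,0,0,0.018]])

```text
time_s: 24.0
tcp_pos: [438.5, -55.0, 124.0]
ee_rot: [0.101, 0.995, 0.0, 0.0]
wrist_force: [-0.3, 1.0, 0.6]
gripper_width: 19.9
grip_force: 20.0
```

Emit:
apply_moves(targets=[[0,0,0,0,0,0,0.018]])

```text
time_s: 24.08
tcp_pos: [438.5, -55.0, 124.0]
ee_rot: [0.101, 0.995, 0.0, 0.0]
wrist_force: [0.6, -0.2, 0.3]
gripper_width: 20.2
grip_force: 20.0
```

Emit:
apply_moves(targets=[[0,0,0,0,0,0,0.018]])

```text
time_s: 24.17
tcp_pos: [438.5, -55.0, 124.0]
ee_rot: [0.101, 0.995, 0.0, -0.0]
wrist_force: [0.1, 0.2, 0.0]
gripper_width: 20.4
grip_force: 20.0
```

Emit:
apply_moves(targets=[[0,0,0,0,0,0,0.018]])

```text
time_s: 24.25
tcp_pos: [438.5, -55.1, 124.0]
ee_rot: [0.101, 0.995, 0.0, -0.0]
wrist_force: [0.9, 0.4, -0.1]
gripper_width: 19.8
grip_force: 20.0
```

Emit:
apply_moves(targets=[[0,0,0,0,0,0,0.018]])

```text
time_s: 24.33
tcp_pos: [438.5, -55.1, 124.0]
ee_rot: [0.101, 0.995, 0.0, -0.0]
wrist_force: [0.5, 0.3, -0.2]
gripper_width: 19.8
grip_force: 20.0
```

Emit:
apply_moves(targets=[[0,0,0,0,0,0,0.018]])

```text
time_s: 24.42
tcp_pos: [438.5, -55.1, 124.0]
ee_rot: [0.101, 0.995, 0.0, -0.0]
wrist_force: [0.4, 0.0, 0.4]
gripper_width: 19.7
grip_force: 20.0
```

Emit:
apply_moves(targets=[[0,0,0,0,0,0,0.018]])

```text
time_s: 24.5
tcp_pos: [438.5, -55.1, 124.0]
ee_rot: [0.101, 0.995, 0.0, 0.0]
wrist_force: [0.6, 0.7, 0.2]
gripper_width: 20.3
grip_force: 20.0
```

Emit:
apply_moves(targets=[[0,0,0,0,0,0,0.018]])

```text
time_s: 24.58
tcp_pos: [438.5, -55.1, 124.0]
ee_rot: [0.101, 0.995, 0.0, -0.0]
wrist_force: [0.8, 0.9, -0.1]
gripper_width: 19.9
grip_force: 20.0
```

Emit:
apply_moves(targets=[[0,0,0,0,0,0,0.018]])

```text
time_s: 24.67
tcp_pos: [438.5, -55.1, 124.0]
ee_rot: [0.101, 0.995, -0.0, -0.0]
wrist_force: [0.7, -0.0, 0.0]
gripper_width: 20.3
grip_force: 20.0
```

Emit:
apply_moves(targets=[[0,0,0,0,0,0,0.018]])

```text
time_s: 24.75
tcp_pos: [438.5, -55.1, 124.0]
ee_rot: [0.101, 0.995, 0.0, -0.0]
wrist_force: [1.1, 0.1, 0.3]
gripper_width: 20.3
grip_force: 20.0
```

Emit:
apply_moves(targets=[[0,0,0,0,0,0,0.018]])

```text
time_s: 24.83
tcp_pos: [438.5, -55.1, 124.0]
ee_rot: [0.101, 0.995, -0.0, 0.0]
wrist_force: [1.5, 0.6, -0.4]
gripper_width: 19.7
grip_force: 20.0
```

Emit:
apply_moves(targets=[[0,0,0,0,0,0,0.018]])

```text
time_s: 24.92
tcp_pos: [438.5, -55.1, 124.0]
ee_rot: [0.101, 0.995, -0.0, 0.0]
wrist_force: [0.5, 0.4, 0.3]
gripper_width: 20.1
grip_force: 20.0
```

Emit:
apply_moves(targets=[[0,0,0,0,0,0,0.018]])

```text
time_s: 25.0
tcp_pos: [438.5, -55.1, 124.0]
ee_rot: [0.101, 0.995, 0.0, -0.0]
wrist_force: [0.1, 0.9, -0.7]
gripper_width: 19.6
grip_force: 20.0
```

Vertical force averages about 0 and side forces are small. I'll ease the grip, then open slowly.

Emit:
apply_moves(targets=[[0,0,0,0,0,0,0.018],[0.0001,0.0001,0,0,0,0,0.018],[0.0001,0.0001,0,0,0,0,0.018],[0.0001,0.0001,0,0,0,0,0.018],[0.0001,0.0001,0,0,0,0,0.018],[0.0001,0.0001,0,0,0,0,0.018]], grip_force=3)

```text
time_s: 25.5
tcp_pos: [438.6, -55.0, 124.0]
ee_rot: [0.101, 0.995, -0.0, -0.0]
wrist_force: [0.1, 0.5, 0.1]
gripper_width: 21.5
grip_force: 3.0
```

Emit:
apply_moves(targets=[[0,0,0,0,0,0,0.022],[0,0,0,0,0,0,0.024],[0,0,0,0,0,0,0.026],[0,0,0,0,0,0,0.028],[0,0,0,0,0,0,0.032],[0,0,0,0,0,0,0.036],[0,0,0,0,0,0,0.04],[0,0,0,0,0,0,0.05],[0,0,0,0,0,0,0.06],[0,0,0,0,0,0,0.07],[0,0,0,0,0,0,0.07],[0,0,0,0,0,0,0.07]])

```text
time_s: 26.5
tcp_pos: [438.6, -55.0, 124.0]
ee_rot: [0.101, 0.995, -0.0, -0.0]
wrist_force: [-0.3, -0.0, 0.2]
gripper_width: 69.7
grip_force: 0.0
```

Emit:
apply_moves(targets=[[0,0,0,0,0,0,0.07],[0,0,0,0,0,0,0.07],[0,0,0,0,0,0,0.07],[0,0,0,0,0,0,0.07],[0,0,0,0,0,0,0.07],[0,0,0,0,0,0,0.07],[0,0,0,0,0,0,0.07],[0,0,0,0,0,0,0.07],[0,0,0,0,0,0,0.07],[0,0,0,0,0,0,0.07],[0,0,0,0,0,0,0.07],[0,0,0,0,0,0,0.07]])

```text
time_s: 27.5
tcp_pos: [438.6, -55.0, 124.0]
ee_rot: [0.101, 0.995, -0.0, 0.0]
wrist_force: [0.5, -0.5, -0.9]
gripper_width: 70.0
grip_force: 0.0
```

Emit:
apply_moves(targets=[[0,0,0.005,0,0,0,0.07],[0,0,0.015,0,0,0,0.07],[0,0,0.025,0,0,0,0.07],[0,0,0.04,0,0,0,0.07],[0,0,0.055,0,0,0,0.07],[0,0,0.075,0,0,0,0.07],[0,0,0.1,0,0,0,0.07],[0,0,0.125,0,0,0,0.07],[0,0,0.145,0,0,0,0.07],[0,0,0.155,0,0,0,0.07],[0,0,0.16,0,0,0,0.07],[0,0,0.16,0,0,0,0.07]])

```text
time_s: 28.5
tcp_pos: [439.0, -55.1, 285.0]
ee_rot: [0.101, 0.995, -0.0, 0.001]
wrist_force: [0.1, 0.2, 0.3]
gripper_width: 70.3
grip_force: 0.0
```

Emit:
apply_moves(targets=[[0,0,0,0,0,0,0.07],[0,0,0,0,0,0,0.07],[0,0,0,0,0,0,0.07],[0,0,0,0,0,0,0.07],[0,0,0,0,0,0,0.07],[0,0,0,0,0,0,0.07],[0,0,0,0,0,0,0.07],[0,0,0,0,0,0,0.07],[0,0,0,0,0,0,0.07],[0,0,0,0,0,0,0.07],[0,0,0,0,0,0,0.07],[0,0,0,0,0,0,0.07]])

```text
time_s: 29.5
tcp_pos: [438.6, -55.0, 284.1]
ee_rot: [0.101, 0.995, -0.0, 0.0]
wrist_force: [0.6, 0.1, -0.2]
gripper_width: 70.1
grip_force: 0.0
```

```bash
python3 -c "
from station import bot
s=bot.state();print(s['tcp_pos'],s['wrist_force'],s['gripper_width']);print(bot.sign_off())"
```

```text
[438.62209689 -54.99133036 284.05744441] [ 0.57669371  0.14766563 -0.16701637] 70.14388922472287
the job is handed in; nothing more can be done
None
```

I hung the handpiece in the fork, followed the arm about 134 mm down to near-zero load, let go, backed clear and handed in at 29.5 s; I saw the collar seated before letting go, but the 200 camera calls were used up, so I couldn't check it by camera afterwards.

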